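# Stack the goods of two orders on their mailing bags

## Robot

A 7-joint arm with a two-finger parallel gripper is mounted at the origin on a cart in front of the work surface, level with it; the furniture and walls round the work are solid. World frame = base frame: x ahead of the robot, y to its left, z up, the work surface at z = 0. Lengths are in m, angles in rad, forces in N, time in s.
With the tool pointing down it reaches from about 0.4 to 0.85 m from the base axis. Payload 10.4 kg.
Tool frame: the origin (TCP) lies on the centre line of the jaws, within the pads' length; the fingertips stand 11 mm ahead of it and the grasp point (between the pads) lies 8 mm behind it (tip_reach is the distance from the TCP to the fingertips, in m); z points along the fingers, y is the line along which they close (so a half turn about z gives the same grasp; the last joint's range is limited). The gripper opens to 85 mm and grips with 20 to 120 N. Pads are 22 mm wide; open, the fingers measure 114 mm over their backs; the gripper's body (76 mm by 85 mm) begins 54 mm behind the grasp point. The pads swing forward as they close: fully open they stand 13 mm farther back than shut.
Start: joints at [-1.138, 0.332, -0.065, 1.46, 0.022, 1.35, -0.088], TCP at [0.275, 0.561, 0.242] pointing down, gripper open.
Joint ranges: [-2.6, 2.6], [-0.5, 2.12], [-1.47, 1.34], [0.16, 2.42], [-1.27, 4.41], [0.06, 2.06], [-2.6, 2.6]. Speed limits (rad/s): [2.22, 2.22, 2.79, 2.79, 3.14, 3.14, 3.14].

## Interface

Orientations are given as a unit quaternion [x, y, z, w].
In Python, from workcell import get_obs, camera, hand_in, tip_reach gives the robot as it stands. The module is installed in compiled form; this text tells all that it offers.
- The arm moves only by the tool move_arm, never from a script. Its argument "plan" is a list of rows, each an object with "delta_pos": the shift along the tool's x, y, z in shares of 1 m (1.0 is 1 m), a list of three; "turn": the turn, a rotation vector about the tool's x, y, z in shares of 4 rad (1.0 is 4 rad), a list of three; "fingers": the closure, from 0 (fully open) to 1 (shut). A call has 1 to 12 rows; each row is the pose to reach, as a shift and turn from the pose commanded when the call began, along the tool's axes at that moment; what a row does not reach only later rows make up. A row lasts 1/8 s, in which the tool goes at most 62.5 mm and 10.7 degrees, less where a joint would pass 70% of its speed; a pose out of reach is approached as far as the arm can. Shift and turn numbers lie between -1 and 1, and a call with a number outside is refused. A call with a gripper value outside its range is refused whole. The fingers move at their own pace and stop on an object; "force" is the grip in N (left out, the last holds). Time passes only in rows, so rows that repeat a pose let the fingers close. It gives the time, the measured TCP pose, the force, the opening and the grip force at its end, in the units of the state.
- get_obs(): the state, without advancing time (a new reading comes with each control period).
- camera(name): name is "scene" or "top"; returns a dict with "color" (384x512x3 uint8, red, green, blue), "range_z" (384x512 float32, m along the optical axis (not along the pixel's ray), 0 where there is no reading), "fx", "fy", "cx", "cy" (pixels), "R" (3x3) and "t" (3): a world point X has camera coordinates R X + t. Camera axes: x right, y down, z forward; pixel columns grow to the right and rows downward; lengths in m; the calibration is good to about 2 mm. A picture is of the moment at which its call begins.
- hand_in(): hands the job in; it is judged then, once.
The state is a dict: "clock": time; "joint_pos": joint angles; "joint_velocities": joint speeds; "tau": joint torques, N m; "position": TCP position; "ee_rot": TCP orientation; "ft_force": force on the tool from outside, world axes, zero at the start; "torque": the same for the moment, N m; "grip_width": opening from 0.0 (shut) to 1.0 (fully open); "grasp_force": force on a finger pad.
Only numpy, scipy, OpenCV 4.12 (cv2) and the standard library are available. Lean on these libraries where they do the work, as an engineer would, in place of code of your own. Each camera call takes 0.05 s, during which the arm holds its last target. There are 200 camera calls.

## Task

Stack two orders ready for packing, using only what lies on the near benches (the far bench behind holds similar things: leave those). On the middle of the large empty padded envelope lay the white card pack, lengthwise along the envelope, then the pack of kraft tags centred on it the same way round, and the black tape roll lying flat in the centre on top; on the middle of the small grey mailer set the little square carton and stand the bead jar centred on it. The jar starts on top of the card pack: keep it upright, and leave both stacks standing free.

Things in the scene. Friction and masses are not known exactly. Their poses are not given: they have to be found in the camera images.
- envelope: large mustard-brown padded mailing envelope lying flat, fixed to the bench: 256 mm along its x, 156 mm along its y, 10 mm thick. Origin at the centre of its underside, z up; its flat top is 10 mm above the origin (the origin itself is 4 mm above z = 0). It may lie to the left or the right of the goods.
- mailer: small plain pale grey, nearly white, padded mailer lying flat, fixed to the bench: 192 mm along its x, 116 mm along its y, 9 mm thick. Origin at the centre of its underside, z up; its flat top is 9 mm above the origin (the origin itself is 4 mm above z = 0). It lies on the other side from the envelope.
- card_pack: loose block of white cards, 115 mm along its x, 59 mm along its y, 51 mm high, about 0.2 kg, rigid. Origin at the centre of its underside, z up. Grasp from above across its 59 mm width (its y). The bead jar stands on it at the start.
- tag_pack: loose block of brown kraft tags, 92 mm along its x, 51 mm along its y, 28 mm high, about 0.1 kg, rigid. Origin at the centre of its underside, z up. Grasp from above across its 51 mm width (its y).
- tape_roll: loose small black roll of tape lying flat, 60 mm outside diameter, 18 mm high, about 0.05 kg; treat it as a solid disc (its hole cannot be entered or used for a grip). Origin at the centre of its underside, z along its axis. Grasp across the outside.
- carton: loose shut square carton of brown cardboard with a strip of tape over the top, 62 mm by 62 mm (x, y), 46 mm high, about 0.12 kg. Origin at the centre of its underside, z up; its faces are square to its x and y.
- bead_jar: loose round screw jar of beads with a pale lid, 57 mm in diameter, 75 mm high, about 0.11 kg; stands upright on the card pack at the start. Origin at the centre of its underside, z along its axis. Grip the body across its diameter about 40 mm above its base; the topmost 13 mm (the lid) cannot be gripped.
Things that resemble listed ones, but are neither listed nor needed, are in the scene too. Leave any blue or purple look-alike of the bead_jar alone.

How it is judged:
By the outcome, as a careful person would: the job done as asked, in the order asked, and still so for the second after the job is handed in, with the robot touching nothing.
It also fails if it takes over 134 s, if anything falls off the work surface, if the arm or the gripper's body presses on something with over 40 N, if the wrist force passes 120 N, or if a joint passes its speed limit or range.

## Working session

There is one attempt and no reset: what is moved stays moved. The work goes in short steps, Python scripts to look and compute and a tool call to move; the robot and the scene stay as the last step left them, time stands still between calls to the robot, and variables do not carry over. Pictures are saved under pics/ and viewed, at most 14 in all, crops included, and the job is handed in when it is done.

Besides the shell and the picture viewer there is one more tool, called by a JSON object that holds its "name" and its "arguments". move_arm: Moves the arm, as the interface text tells. Its arguments: {"type":"object","properties":{"plan":{"type":"array","items":{"type":"object","properties":{"delta_pos":{"type":"array","items":{"type":"number"}},"turn":{"type":"array","items":{"type":"number"}},"fingers":{"type":"number"}}}},"force":{"type":"number"}},"required":["plan"]}

```bash
mkdir -p pics; cat > h.py <<'E'
import numpy as np, cv2
from workcell import get_obs, camera
from scipy.spatial.transform import Rotation as Rn
def pts(c):
    z=c["range_z"]; v,u=np.indices(z.shape)
    P=np.stack([(u-c["cx"])/c["fx"]*z,(v-c["cy"])/c["fy"]*z,z],-1)
    W=(P-c["t"])@c["R"]; W[z==0]=np.nan
    return W
def shift(target):
    o=get_obs(); R=Rn.from_quat(o["ee_rot"]).as_matrix()
    return R.T@(np.array(target)-o["position"])
E
python3 - <<'E'
from h import *
import pickle
from workcell import tip_reach
o=get_obs(); print(o, tip_reach)
d={}
for n in("scene","top"):
    c=camera(n); d[n]=c
    cv2.imwrite(f"pics/{n}0.png",cv2.resize(c["color"][...,::-1],(768,576),interpolation=cv2.INTER_CUBIC))
    print(n,c["fx"],c["R"],c["t"])
pickle.dump(d,open("d.pkl","wb"))
E
```

```text
{'clock': 0.0, 'joint_pos': array([-1.13760444,  0.33286276, -0.06466972,  1.46093303,  0.0215617 ,
        1.34989685, -0.0885206 ]), 'joint_velocities': array([ 0.00052447, -0.00032506,  0.00013945, -0.00154982,  0.00010851,
        0.00101147, -0.00077895]), 'tau': array([ 4.09755667e-04, -6.25429702e+01,  4.96306247e-02, -3.91622400e+01,
        1.63914176e-02,  9.79423552e-03,  6.41060666e-06]), 'position': array([0.27496083, 0.56087139, 0.24152548]), 'ee_rot': array([ 2.25946256e-01,  9.74139515e-01, -6.89122630e-04, -1.40432893e-04]), 'ft_force': array([-0.57260605, -0.04564714,  0.46078628]), 'torque': array([ 0.00538568, -0.00521107,  0.01179566]), 'grasp_force': 0.0, 'grip_width': 0.9979714496370146} 0.011
scene 481.52048077386405 [[ 0.6366876  -0.77107503  0.00849652]
 [-0.46814203 -0.39526015 -0.79032427]
 [ 0.61275765  0.49921209 -0.61262987]] [-0.37459393  0.28859972  1.40559305]
top 409.1007770460203 [[-0.12298565 -0.99240484 -0.00267687]
 [-0.96996226  0.12077398 -0.21115602]
 [ 0.20987555 -0.0233727  -0.9774487 ]] [0.03436829 0.5574212  1.14607581]
```

View pics/scene0.png

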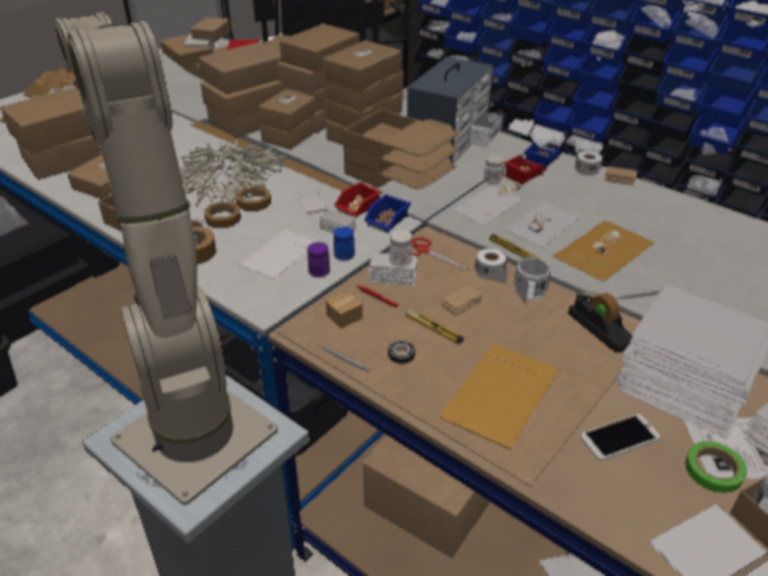

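View pics/top0.png

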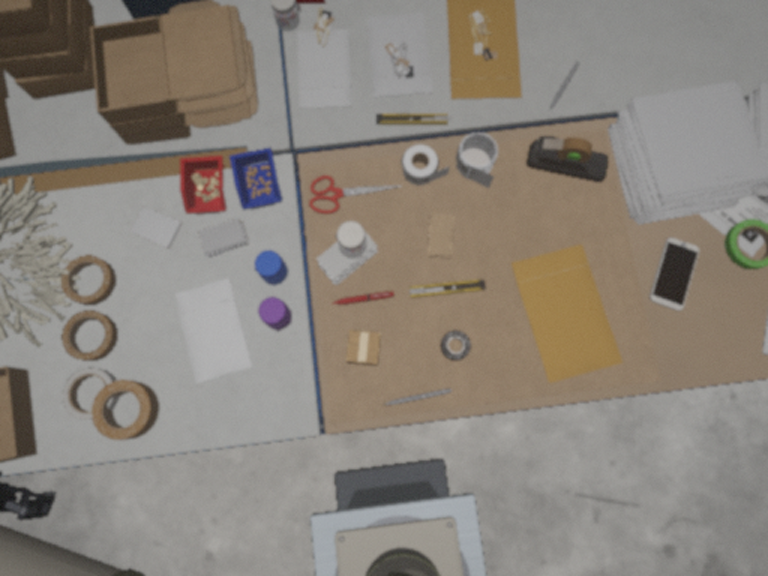

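The scene view agrees with the top view. In the top view at 768x576:
- The envelope is at (567,313) and the pale mailer at (213,330).
- The card pack is at (347,257) with the pale-lidded jar at (351,237).
- The tags are at (440,235), the black tape at (455,345) and the carton at (363,347).
- Look-alikes are the blue jar (270,266), purple jar (274,313), grey block (222,238), white roll (420,160) and white sheet (157,228). I'll leave those alone.

Next I'll take an enlarged crop and measure.

```bash
python3 - <<'E'
from h import *
import pickle
d=pickle.load(open("d.pkl","rb")); c=d["top"]; W=pts(c); im=c["color"]
cv2.imwrite("pics/crop0.png",cv2.resize(im[130:270,110:350,::-1],(800,467),interpolation=cv2.INTER_CUBIC))
hsv=cv2.cvtColor(im,cv2.COLOR_RGB2HSV)
def at(n,u,v): 
    u=int(u/1.5);v=int(v/1.5); print(n,np.round(W[v,u],3),im[v,u],hsv[v,u])
for n,u,v in [("env",567,313),("mail",213,330),("card",345,265),("jar",351,236),("tag",440,235),("tape",463,352),("tape_c",455,345),("carton",375,347),("blue",268,260),("purp",272,307),("greyblk",222,238),("knife",447,289),("bench",500,240),("benchL",260,220),("roll",425,175),("stub",478,150),("redbin",205,185)]: at(n,u,v)
def rect(n,m,zs,box):
    # fit min-area rect to mask pixels raycast on plane z
    m=m.copy(); k=np.zeros_like(m); x0,y0,x1,y1=[int(a/1.5) for a in box]; k[y0:y1,x0:x1]=1; m=(m&k.astype(bool)).astype(np.uint8)
    m=cv2.morphologyEx(m,cv2.MORPH_OPEN,np.ones((3,3)))
    cs,_=cv2.findContours(m,cv2.RETR_EXTERNAL,cv2.CHAIN_APPROX_NONE); q=max(cs,key=cv2.contourArea)[:,0,:].astype(float)
    ray=np.stack([(q[:,0]-c["cx"])/c["fx"],(q[:,1]-c["cy"])/c["fy"],np.ones(len(q))],-1)@c["R"]
    o=-c["R"].T@c["t"]; X=o+ray*((zs-o[2])/ray[:,2])[:,None]
    r=cv2.minAreaRect((X[:,:2]*1000).astype(np.float32)); print(n,len(q),r)
H,S,V=[hsv[...,i].astype(int) for i in range(3)]; Z=W[...,2]
rect("env",(S>140)&(V>110),.014,(500,235,640,390))
rect("mail",(S<25)&(V>165)&(Z<.03),.013,(165,270,258,390))
rect("card",(abs(Z-.051)<.012),.051,(300,200,400,290))
rect("jar",(Z>.105),.126,(310,200,390,280))
rect("tag",(Z>.015),.028,(410,200,470,270))
rect("carton",(Z>.025),.046,(335,320,395,375))
rect("tape",(Z>.010),.018,(430,320,480,370))
rect("tapeV",(V<110),.012,(430,320,480,370))
rect("blue",(Z>.04),.07,(245,240,295,290))
rect("purp",(Z>.04),.07,(245,290,300,335))
E
```

```text
env [ 0.473 -0.397  0.012] [155 126  73] [ 19 135 155]
mail [0.524 0.317 0.014] [176 176 176] [  0   0 176]
card [0.618 0.037 0.05 ] [165 164 162] [ 20   5 165]
jar [0.651 0.017 0.129] [180 176 172] [ 15  11 180]
tag [ 0.664 -0.162  0.027] [151 132 108] [ 17  73 151]
tape [ 0.421 -0.174  0.015] [124 119 116] [ 11  16 124]
tape_c [ 0.436 -0.163 -0.002] [150 130 110] [ 15  68 150]
carton [ 0.447 -0.003  0.047] [157 132  99] [ 17  94 157]
blue [0.639 0.186 0.078] [ 73 101 165] [111 142 165]
purp [0.545 0.185 0.079] [124  87 148] [138 105 148]
greyblk [0.705 0.277 0.049] [152 151 151] [  0   2 152]
knife [ 0.551 -0.163  0.016] [83 75 59] [20 74 83]
bench [ 0.645 -0.29  -0.006] [146 126 106] [ 15  70 146]
benchL [0.749 0.206 0.006] [160 158 157] [ 10   5 160]
roll [ 0.79  -0.147  0.046] [169 167 168] [165   3 169]
stub [nan nan nan] [168 163 160] [ 11  12 168]
redbin [0.838 0.316 0.014] [142 102  86] [  9 101 142]Traceback (most recent call last):
  File "<stdin>", line 18, in <module>
  File "<stdin>", line 13, in rect
ValueError: max() iterable argument is empty
```

View pics/crop0.png

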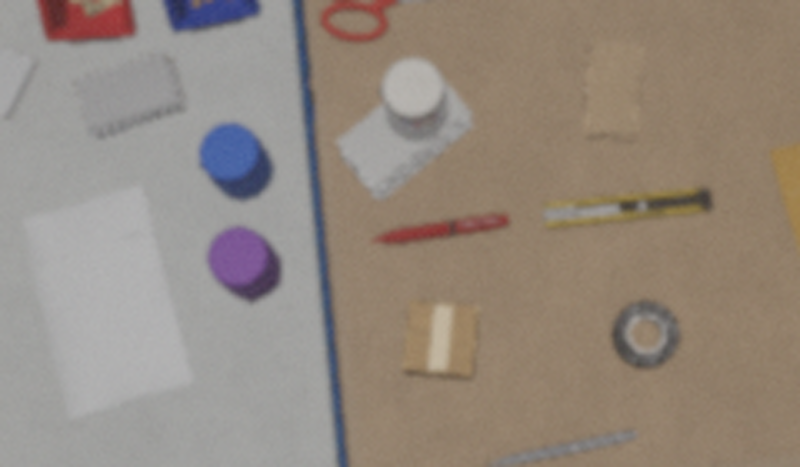

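The crop confirms the choices:
- The jar with the white lid stands on the white pack at crop (405,140).
- Tags are at (613,90), the black tape at (646,334), the carton at (440,340) and the mailer at (108,300).
- The blue and purple jars and the grey block are the look-alikes.

I'll fix the mask thresholds.

```bash
cat > m.py <<'E'
from h import *
import pickle
def setup(c):
    global C,W,Z,H,S,V
    c=dict(c); c["range_z"]=cv2.medianBlur(c["range_z"],3)
    C=c; W=pts(c); Z=np.nan_to_num(W[...,2],nan=-1); h=cv2.cvtColor(cv2.medianBlur(c["color"],3),cv2.COLOR_RGB2HSV).astype(int); H,S,V=h[...,0],h[...,1],h[...,2]
def proj(p): q=C["R"]@np.array(p)+C["t"]; return np.array([C["fx"]*q[0]/q[2]+C["cx"],C["fy"]*q[1]/q[2]+C["cy"]])
def rect(n,m,zs,box,circ=False):
    k=np.zeros(m.shape,bool); x0,y0,x1,y1=[int(a/1.5) for a in box]; k[y0:y1,x0:x1]=1; m=(m&k).astype(np.uint8)
    m=cv2.morphologyEx(m,cv2.MORPH_OPEN,np.ones((3,3)))
    cs,_=cv2.findContours(m,cv2.RETR_EXTERNAL,cv2.CHAIN_APPROX_NONE)
    if not cs: print(n,"none"); return
    q=max(cs,key=cv2.contourArea)[:,0,:].astype(float)
    ray=np.stack([(q[:,0]-C["cx"])/C["fx"],(q[:,1]-C["cy"])/C["fy"],np.ones(len(q))],-1)@C["R"]
    o=-C["R"].T@C["t"]; X=o+ray*((zs-o[2])/ray[:,2])[:,None]; X=(X[:,:2]*1000).astype(np.float32)
    hull=cv2.convexHull(X); M=cv2.moments(hull)
    (cx,cy),(w,h),a=cv2.minAreaRect(X)
    b=cv2.boxPoints(((cx,cy),(w,h),a)); e=max((b[1]-b[0],b[2]-b[1]),key=np.linalg.norm)
    print(n,"rect",np.round([cx,cy],1),"size",np.round(sorted((w,h)),1),"long axis deg",round(np.degrees(np.arctan2(e[1],e[0]))%180,1),"hullc",np.round([M["m10"]/M["m00"],M["m01"]/M["m00"]],1))
E
python3 - <<'E'
from m import *; import m
d=pickle.load(open("d.pkl","rb")); m.setup(d["top"]); from m import *
Z,S,V,H=m.Z,m.S,m.V,m.H
rect("env",(S>105),.014,(500,235,640,390))
rect("mail",(V>168)&(Z<.04),.013,(165,270,255,390))
rect("card",(S<30)&(V>135),.051,(310,215,385,290))
rect("cardZ",(abs(Z-.05)<.02),.051,(310,215,385,290))
rect("jar",(Z>.10),.126,(310,200,390,280))
rect("tagZ",(Z>.014),.028,(420,205,465,265))
rect("tagS",(V>148)&(S<85),.028,(420,205,465,265))
rect("carton",(Z>.023),.046,(335,320,395,375))
rect("tapeS",(S<45),.014,(430,320,480,370))
rect("tape",(Z>.007),.018,(430,320,480,370))
rect("blue",(Z>.04),.078,(245,240,295,290))
rect("purp",(Z>.04),.078,(245,290,300,335))
E
```

```text
env rect [ 474.6 -392.6] size [154.3 252.9] long axis deg 7.7 hullc [ 474.6 -393. ]
mail rect [526.5 317.4] size [110.9 189.4] long axis deg 10.3 hullc [526.8 317.1]
card rect [647.3  36.7] size [ 90.8 118.1] long axis deg 123.0 hullc [644.5  32.1]
cardZ rect [640.7  30.7] size [ 60.9 112.4] long axis deg 122.4 hullc [633.5  34.6]
jar rect [650.7  16.9] size [51.1 56.3] long axis deg 173.3 hullc [650.4  16.9]
tagZ rect [ 660.4 -164.6] size [48.  91.8] long axis deg 168.4 hullc [ 660.2 -164.7]
tagS rect [ 665.6 -164.5] size [52.4 87.7] long axis deg 166.1 hullc [ 665.1 -164.8]
carton rect [449.1  20.1] size [62.1 63.4] long axis deg 167.9 hullc [449.5  20.3]
tapeS rect [ 434.5 -162.4] size [54.2 57.2] long axis deg 82.9 hullc [ 434.9 -162. ]
tape rect [ 432.6 -161.7] size [56.9 57.3] long axis deg 171.8 hullc [ 433.3 -161.9]
blue rect [626.3 182.8] size [51.6 62.5] long axis deg 38.4 hullc [626.1 182.5]
purp rect [533.4 182. ] size [54.8 59. ] long axis deg 174.8 hullc [533. 182.]
```

```bash
cat >> h.py <<'E'
def wp(L):
    """waypoints (x,y,z[m], jaw line deg) -> delta in tool axes, tool-z turn (shortest mod 180)"""
    o=get_obs(); q=Rn.from_quat(o["ee_rot"]); R=q.as_matrix()
    j=np.degrees(np.arctan2(R[1,1],R[0,1])); print("clk",round(o["clock"],2),"pos",np.round(o["position"],4),"jaw",round(j,1),"j7",round(o["joint_pos"][6],2),"w",round(o["grip_width"],3),"gf",round(float(o["grasp_force"]),1),"tilt z",np.round(R[:,2],3))
    for x,y,z,a in L:
        d=R.T@(np.array([x,y,z])-o["position"]); t=(a-j+90)%180-90
        # target: vertical tool with jaw a
        b=np.radians(j+t); T=np.column_stack([[-np.sin(b),np.cos(b),0],[np.cos(b),np.sin(b),0],[0,0,-1]])
        rv=(q.inv()*Rn.from_matrix(T)).as_rotvec()
        print((x,y,z,a),"delta",np.round(d,4),"turn",np.round(rv,3),"deg",round(t,1))
E
python3 -c "
from h import *
wp([(.449,.02,.2,-12.1),(.449,.02,.022,-12.1)])"
```

```text
clk 0.1 pos [0.275  0.5609 0.2416] jaw 63.9 j7 -0.09 w 1.002 gf 0.0 tilt z [-0.    -0.001 -1.   ]
(0.449, 0.02, 0.2, -12.1) delta [-0.3944 -0.4091  0.0421] turn [-1.000e-03  1.000e-03  1.326e+00] deg -76.0
(0.449, 0.02, 0.022, -12.1) delta [-0.3943 -0.4088  0.2201] turn [-1.000e-03  1.000e-03  1.326e+00] deg -76.0
```

The manual's scale: turns go in shares of 4 rad. Converting my numbers, 1.326 rad / 4 = 0.3315.

{"name": "move_arm", "arguments": {"plan": [{"delta_pos": [-0.03,-0.031,0],"turn": [0,0,0.0325],"fingers": 0},{"delta_pos": [-0.07,-0.073,0.005],"turn": [0,0,0.075],"fingers": 0},{"delta_pos": [-0.113,-0.117,0.01],"turn": [0,0,0.12],"fingers": 0},{"delta_pos": [-0.156,-0.161,0.015],"turn": [0,0,0.165],"fingers": 0},{"delta_pos": [-0.2,-0.206,0.02],"turn": [0,0,0.21],"fingers": 0},{"delta_pos": [-0.243,-0.251,0.025],"turn": [0,0,0.255],"fingers": 0},{"delta_pos": [-0.286,-0.296,0.03],"turn": [0,0,0.3],"fingers": 0},{"delta_pos": [-0.33,-0.341,0.04],"turn": [0,0,0.325],"fingers": 0},{"delta_pos": [-0.365,-0.378,0.042],"turn": [0,0,0.3315],"fingers": 0},{"delta_pos": [-0.394,-0.409,0.042],"turn": [0,0,0.3315],"fingers": 0},{"delta_pos": [-0.394,-0.409,0.042],"turn": [0,0,0.3315],"fingers": 0}]}}

```text
clock: 1.48
position: [0.4491, 0.0175, 0.2002]
ee_rot: [0.779, 0.627, -0.0, 0.0]
ft_force: [0.0, 1.0, 0.6]
grip_width: 1.001
grasp_force: 0.0
```

```bash
python3 -c "
from h import *
wp([(.449,.02,.2,-12.1),(.449,.02,.022,-12.1)])"
```

```text
clk 1.48 pos [0.4491 0.0175 0.2002] jaw -12.4 j7 -0.38 w 1.001 gf 0.0 tilt z [-0. -0. -1.]
(0.449, 0.02, 0.2, -12.1) delta [ 0.0024 -0.0007  0.0002] turn [-0.     0.    -0.005] deg 0.3
(0.449, 0.02, 0.022, -12.1) delta [ 0.0025 -0.0006  0.1782] turn [-0.     0.    -0.005] deg 0.3
```

{"name": "move_arm", "arguments": {"plan": [{"delta_pos": [0,0,0.04],"turn": [0,0,0],"fingers": 0},{"delta_pos": [0,0,0.09],"turn": [0,0,0],"fingers": 0},{"delta_pos": [0,0,0.14],"turn": [0,0,0],"fingers": 0},{"delta_pos": [0,0,0.165],"turn": [0,0,0],"fingers": 0},{"delta_pos": [0,0,0.178],"turn": [0,0,0],"fingers": 0},{"delta_pos": [0,0,0.178],"turn": [0,0,0],"fingers": 0},{"delta_pos": [0,0,0.178],"turn": [0,0,0],"fingers": 0.6},{"delta_pos": [0,0,0.178],"turn": [0,0,0],"fingers": 0.6},{"delta_pos": [0,0,0.178],"turn": [0,0,0],"fingers": 0.6},{"delta_pos": [0,0,0.178],"turn": [0,0,0],"fingers": 0.6},{"delta_pos": [0,0,0.178],"turn": [0,0,0],"fingers": 0.6}], "force": 30}}

```text
clock: 2.85
position: [0.4499, 0.0209, 0.0235]
ee_rot: [0.778, 0.629, 0.001, 0.0]
ft_force: [-2.0, 0.6, 6.5]
grip_width: 0.719
grasp_force: 33.2
```

```bash
python3 -c "
from h import *
wp([(.449,.02,.16,-12.1),(.5265,.3172,.16,10.3),(.5265,.3172,.036,10.3)])"
```

```text
clk 2.85 pos [0.4499 0.0209 0.0235] jaw -12.1 j7 -0.23 w 0.719 gf 33.2 tilt z [ 0.002  0.001 -1.   ]
(0.449, 0.02, 0.16, -12.1) delta [-0.0009 -0.0004 -0.1365] turn [ 0.002 -0.002  0.   ] deg -0.0
(0.5265, 0.3172, 0.16, 10.3) delta [ 0.306   0.0131 -0.136 ] turn [ 0.002 -0.001 -0.391] deg 22.4
(0.5265, 0.3172, 0.036, 10.3) delta [ 0.3058  0.0129 -0.012 ] turn [ 0.002 -0.001 -0.391] deg 22.4
```

To row units: -0.391 rad / 4 = -0.0978.

{"name": "move_arm", "arguments": {"plan": [{"delta_pos": [0,0,-0.03],"turn": [0,0,0]},{"delta_pos": [0,0,-0.08],"turn": [0,0,0]},{"delta_pos": [0.01,0,-0.12],"turn": [0,0,0]},{"delta_pos": [0.04,0.002,-0.136],"turn": [0,0,-0.0125]},{"delta_pos": [0.085,0.004,-0.136],"turn": [0,0,-0.0275]},{"delta_pos": [0.13,0.006,-0.136],"turn": [0,0,-0.045]},{"delta_pos": [0.18,0.008,-0.136],"turn": [0,0,-0.0625]},{"delta_pos": [0.23,0.01,-0.136],"turn": [0,0,-0.0775]},{"delta_pos": [0.275,0.012,-0.136],"turn": [0,0,-0.09]},{"delta_pos": [0.298,0.013,-0.136],"turn": [0,0,-0.0978]},{"delta_pos": [0.306,0.013,-0.136],"turn": [0,0,-0.0978]},{"delta_pos": [0.306,0.013,-0.136],"turn": [0,0,-0.0978]}]}}

```text
validation failed for argument at $.pl...
```

```bash
python3 -c "
from h import *
wp([(.5265,.3172,.16,10.3),(.5265,.3172,.037,10.3)])"
```

```text
clk 2.85 pos [0.4499 0.0209 0.0235] jaw -12.1 j7 -0.23 w 0.719 gf 33.2 tilt z [ 0.002  0.001 -1.   ]
(0.5265, 0.3172, 0.16, 10.3) delta [ 0.306   0.0131 -0.136 ] turn [ 0.002 -0.001 -0.391] deg 22.4
(0.5265, 0.3172, 0.037, 10.3) delta [ 0.3058  0.0129 -0.013 ] turn [ 0.002 -0.001 -0.391] deg 22.4
```

Each row needs a fingers value.

To row units: -0.391 rad / 4 = -0.0978.

{"name": "move_arm", "arguments": {"plan": [{"delta_pos": [0,0,-0.03],"turn": [0,0,0],"fingers": 0.6},{"delta_pos": [0,0,-0.08],"turn": [0,0,0],"fingers": 0.6},{"delta_pos": [0.01,0,-0.12],"turn": [0,0,0],"fingers": 0.6},{"delta_pos": [0.04,0.002,-0.136],"turn": [0,0,-0.0125],"fingers": 0.6},{"delta_pos": [0.085,0.004,-0.136],"turn": [0,0,-0.0275],"fingers": 0.6},{"delta_pos": [0.13,0.006,-0.136],"turn": [0,0,-0.045],"fingers": 0.6},{"delta_pos": [0.18,0.008,-0.136],"turn": [0,0,-0.0625],"fingers": 0.6},{"delta_pos": [0.23,0.01,-0.136],"turn": [0,0,-0.0775],"fingers": 0.6},{"delta_pos": [0.275,0.012,-0.136],"turn": [0,0,-0.09],"fingers": 0.6},{"delta_pos": [0.298,0.013,-0.136],"turn": [0,0,-0.0978],"fingers": 0.6},{"delta_pos": [0.306,0.013,-0.136],"turn": [0,0,-0.0978],"fingers": 0.6},{"delta_pos": [0.306,0.013,-0.136],"turn": [0,0,-0.0978],"fingers": 0.6}]}}

```text
clock: 4.35
position: [0.5256, 0.3165, 0.1584]
ee_rot: [0.641, 0.768, -0.0, 0.0]
ft_force: [-0.4, -0.1, -1.2]
grip_width: 0.72
grasp_force: 33.9
```

```bash
python3 -c "
from h import *
wp([(.5265,.3172,.16,10.3),(.5265,.3172,.037,10.3)])"
```

```text
clk 4.35 pos [0.5256 0.3165 0.1584] jaw 10.3 j7 -0.35 w 0.72 gf 33.9 tilt z [ 0. -0. -1.]
(0.5265, 0.3172, 0.16, 10.3) delta [ 0.0005  0.001  -0.0016] turn [-0.     0.    -0.001] deg 0.0
(0.5265, 0.3172, 0.037, 10.3) delta [0.0005 0.001  0.1214] turn [-0.     0.    -0.001] deg 0.0
```

{"name": "move_arm", "arguments": {"plan": [{"delta_pos": [0,0.001,0.03],"turn": [0,0,0],"fingers": 0.6},{"delta_pos": [0,0.001,0.07],"turn": [0,0,0],"fingers": 0.6},{"delta_pos": [0,0.001,0.1],"turn": [0,0,0],"fingers": 0.6},{"delta_pos": [0,0.001,0.113],"turn": [0,0,0],"fingers": 0.6},{"delta_pos": [0,0.001,0.119],"turn": [0,0,0],"fingers": 0.6},{"delta_pos": [0,0.001,0.122],"turn": [0,0,0],"fingers": 0.6},{"delta_pos": [0,0.001,0.122],"turn": [0,0,0],"fingers": 0.6},{"delta_pos": [0,0.001,0.122],"turn": [0,0,0],"fingers": 0.2},{"delta_pos": [0,0.001,0.122],"turn": [0,0,0],"fingers": 0},{"delta_pos": [0,0.001,0.122],"turn": [0,0,0],"fingers": 0}]}}

```text
clock: 5.6
position: [0.5267, 0.3173, 0.0365]
ee_rot: [0.641, 0.768, 0.0, -0.0]
ft_force: [-1.0, -0.6, 0.6]
grip_width: 1.0
grasp_force: 0.0
```

```bash
python3 -c "
from h import *
wp([(.5265,.3172,.2,10.3),(.651,.017,.22,33),(.651,.017,.083,33)])"
```

```text
clk 5.6 pos [0.5267 0.3173 0.0365] jaw 10.3 j7 -0.32 w 1.0 gf 0.0 tilt z [ 0.  0. -1.]
(0.5265, 0.3172, 0.2, 10.3) delta [-0.     -0.0002 -0.1635] turn [ 0. -0.  0.] deg -0.0
(0.651, 0.017, 0.22, 33) delta [-0.3177  0.0685 -0.1835] turn [ 0.    -0.    -0.396] deg 22.7
(0.651, 0.017, 0.083, 33) delta [-0.3177  0.0685 -0.0465] turn [ 0.    -0.    -0.396] deg 22.7
```

{"name": "move_arm", "arguments": {"plan": [{"delta_pos": [0,0,-0.03],"turn": [0,0,0],"fingers": 0},{"delta_pos": [0,0,-0.09],"turn": [0,0,0],"fingers": 0},{"delta_pos": [-0.02,0.004,-0.15],"turn": [0,0,0],"fingers": 0},{"delta_pos": [-0.07,0.015,-0.183],"turn": [0,0,0],"fingers": 0},{"delta_pos": [-0.13,0.028,-0.183],"turn": [0,0,0],"fingers": 0},{"delta_pos": [-0.19,0.041,-0.183],"turn": [0,0,0],"fingers": 0},{"delta_pos": [-0.245,0.053,-0.183],"turn": [0,0,0],"fingers": 0},{"delta_pos": [-0.29,0.063,-0.183],"turn": [0,0,0],"fingers": 0},{"delta_pos": [-0.312,0.067,-0.183],"turn": [0,0,0],"fingers": 0},{"delta_pos": [-0.318,0.0685,-0.183],"turn": [0,0,0],"fingers": 0},{"delta_pos": [-0.318,0.0685,-0.183],"turn": [0,0,0],"fingers": 0}]}}

```text
clock: 6.98
position: [0.6509, 0.0174, 0.2192]
ee_rot: [0.641, 0.768, 0.0, -0.0]
ft_force: [0.6, 0.2, 0.1]
grip_width: 1.001
grasp_force: 0.0
```

```bash
python3 - <<'E'
from m import *; import m
c=camera("top"); m.setup(c)
wp([(.651,.017,.083,10.3)])
rect("carton",(m.Z>.035),.059,(165,270,255,390))
rect("mailer",(m.S<20)&(m.V>168)&(m.Z<.04),.013,(165,270,255,390))
E
```

```text
clk 7.03 pos [0.6508 0.0182 0.2193] jaw 10.4 j7 0.21 w 0.997 gf 0.0 tilt z [-0.     0.001 -1.   ]
(0.651, 0.017, 0.083, 10.3) delta [-0.0014  0.      0.1362] turn [-0.    -0.001  0.002] deg -0.1
carton rect [522.3 314.6] size [66.6 67.1] long axis deg 8.3 hullc [522.2 314.4]
mailer rect [526.7 317.6] size [113.8 192.2] long axis deg 10.5 hullc [526.8 317.5]
```

{"name": "move_arm", "arguments": {"plan": [{"delta_pos": [-0.001,0,0.03],"turn": [0,0,0],"fingers": 0},{"delta_pos": [-0.001,0,0.07],"turn": [0,0,0],"fingers": 0},{"delta_pos": [-0.001,0,0.11],"turn": [0,0,0],"fingers": 0},{"delta_pos": [-0.001,0,0.128],"turn": [0,0,0],"fingers": 0},{"delta_pos": [-0.001,0,0.136],"turn": [0,0,0],"fingers": 0},{"delta_pos": [-0.001,0,0.136],"turn": [0,0,0],"fingers": 0},{"delta_pos": [-0.001,0,0.136],"turn": [0,0,0],"fingers": 0.6},{"delta_pos": [-0.001,0,0.136],"turn": [0,0,0],"fingers": 0.6},{"delta_pos": [-0.001,0,0.136],"turn": [0,0,0],"fingers": 0.6},{"delta_pos": [-0.001,0,0.136],"turn": [0,0,0],"fingers": 0.6},{"delta_pos": [-0.001,0,0.136],"turn": [0,0,0],"fingers": 0.6}], "force": 30}}

```text
clock: 8.4
position: [0.652, 0.0157, 0.0847]
ee_rot: [0.641, 0.768, 0.001, 0.001]
ft_force: [0.2, -0.2, 6.3]
grip_width: 0.648
grasp_force: 31.7
```

```bash
python3 -c "
from h import *
wp([(.651,.017,.083,10.3),(.5255,.3168,.2,10.3)])"
```

```text
clk 8.4 pos [0.652  0.0157 0.0847] jaw 10.3 j7 0.25 w 0.648 gf 31.7 tilt z [ 0.002  0.001 -1.   ]
(0.651, 0.017, 0.083, 10.3) delta [ 0.0015 -0.0008  0.0017] turn [ 0.002 -0.     0.   ] deg -0.0
(0.5255, 0.3168, 0.2, 10.3) delta [ 0.3189 -0.0703 -0.1154] turn [ 0.002 -0.     0.   ] deg -0.0
```

{"name": "move_arm", "arguments": {"plan": [{"delta_pos": [0,0,-0.02],"turn": [0,0,0],"fingers": 0.6},{"delta_pos": [0,0,-0.05],"turn": [0,0,0],"fingers": 0.6},{"delta_pos": [0,0,-0.085],"turn": [0,0,0],"fingers": 0.6},{"delta_pos": [0.015,-0.003,-0.105],"turn": [0,0,0],"fingers": 0.6},{"delta_pos": [0.045,-0.01,-0.115],"turn": [0,0,0],"fingers": 0.6},{"delta_pos": [0.085,-0.019,-0.115],"turn": [0,0,0],"fingers": 0.6},{"delta_pos": [0.13,-0.029,-0.115],"turn": [0,0,0],"fingers": 0.6},{"delta_pos": [0.175,-0.039,-0.115],"turn": [0,0,0],"fingers": 0.6},{"delta_pos": [0.22,-0.049,-0.115],"turn": [0,0,0],"fingers": 0.6},{"delta_pos": [0.26,-0.057,-0.115],"turn": [0,0,0],"fingers": 0.6},{"delta_pos": [0.29,-0.064,-0.115],"turn": [0,0,0],"fingers": 0.6},{"delta_pos": [0.306,-0.068,-0.115],"turn": [0,0,0],"fingers": 0.6}]}}

```text
clock: 9.9
position: [0.5277, 0.307, 0.1984]
ee_rot: [0.64, 0.769, -0.0, -0.0]
ft_force: [0.0, -0.7, -1.0]
grip_width: 0.648
grasp_force: 32.0
```

{"name": "move_arm", "arguments": {"plan": [{"delta_pos": [0.009,-0.002,0],"turn": [0,0,0],"fingers": 0.6},{"delta_pos": [0.0125,-0.002,0],"turn": [0,0,0],"fingers": 0.6},{"delta_pos": [0.0125,-0.002,0],"turn": [0,0,0],"fingers": 0.6}]}}

```text
clock: 10.28
position: [0.5258, 0.3156, 0.1983]
ee_rot: [0.641, 0.767, -0.0, 0.0]
ft_force: [0.8, -0.4, -0.7]
grip_width: 0.646
grasp_force: 32.0
```

```bash
python3 - <<'E'
from m import *; import m
c=camera("top"); m.setup(c)
wp([(.5255,.3168,.093,10.3)])
im=camera("scene"); cv2.imwrite("pics/s1.png",cv2.resize(im["color"][100:220,150:330,::-1],(720,480),interpolation=cv2.INTER_CUBIC))
E
```

```text
clk 10.32 pos [0.5258 0.3154 0.1984] jaw 10.2 j7 -0.36 w 0.65 gf 32.0 tilt z [ 0. -0. -1.]
(0.5255, 0.3168, 0.093, 10.3) delta [ 1.400e-03 -1.000e-04  1.054e-01] turn [ 0.     0.    -0.001] deg 0.1
```

View pics/s1.png

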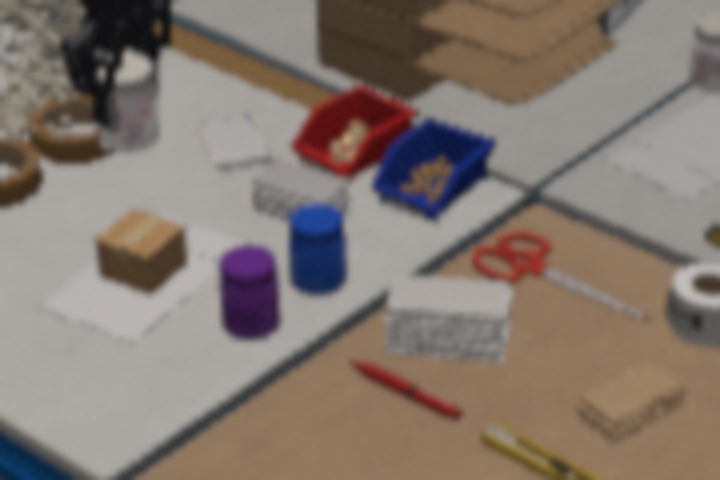

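Crop of the scene view: the jar hangs upright in the gripper at (130,100), and the carton sits square on the mailer at (140,250). Now I'll lower the jar.

{"name": "move_arm", "arguments": {"plan": [{"delta_pos": [0.001,0,0.025],"turn": [0,0,0],"fingers": 0.6},{"delta_pos": [0.001,0,0.055],"turn": [0,0,0],"fingers": 0.6},{"delta_pos": [0.001,0,0.08],"turn": [0,0,0],"fingers": 0.6},{"delta_pos": [0.001,0,0.095],"turn": [0,0,0],"fingers": 0.6},{"delta_pos": [0.001,0,0.101],"turn": [0,0,0],"fingers": 0.6},{"delta_pos": [0.001,0,0.104],"turn": [0,0,0],"fingers": 0.6},{"delta_pos": [0.001,0,0.105],"turn": [0,0,0],"fingers": 0.6},{"delta_pos": [0.001,0,0.105],"turn": [0,0,0],"fingers": 0.6}]}}

```text
clock: 11.38
position: [0.5253, 0.3176, 0.0939]
ee_rot: [0.641, 0.768, 0.0, 0.0]
ft_force: [-0.3, -0.2, -0.7]
grip_width: 0.648
grasp_force: 32.0
```

```bash
python3 -c "
from h import *
wp([(.5255,.3168,.093,10.3)]); print(get_obs()['ft_force'])"
```

```text
clk 11.38 pos [0.5253 0.3176 0.0939] jaw 10.3 j7 -0.33 w 0.648 gf 32.0 tilt z [ 0.001  0.001 -1.   ]
(0.5255, 0.3168, 0.093, 10.3) delta [-0.0009  0.      0.0009] turn [ 0.001 -0.001  0.   ] deg -0.0
[-0.2924071  -0.17540829 -0.72846751]
```

Still about 1 mm above the carton. I'll lower a little more, release, then lift and move to the card pack.

{"name": "move_arm", "arguments": {"plan": [{"delta_pos": [0,0,0.0008],"turn": [0,0,0],"fingers": 0.6},{"delta_pos": [0,0,0.0014],"turn": [0,0,0],"fingers": 0.6},{"delta_pos": [0,0,0.0014],"turn": [0,0,0],"fingers": 0.6},{"delta_pos": [0,0,0.0014],"turn": [0,0,0],"fingers": 0.3},{"delta_pos": [0,0,0.0014],"turn": [0,0,0],"fingers": 0},{"delta_pos": [0,0,0.0014],"turn": [0,0,0],"fingers": 0},{"delta_pos": [0,0,-0.02],"turn": [0,0,0],"fingers": 0},{"delta_pos": [0,0,-0.06],"turn": [0,0,0],"fingers": 0},{"delta_pos": [0,0,-0.106],"turn": [0,0,0],"fingers": 0},{"delta_pos": [0,0,-0.126],"turn": [0,0,0],"fingers": 0}]}}

```text
clock: 12.62
position: [0.5259, 0.3178, 0.2223]
ee_rot: [0.641, 0.768, 0.002, 0.0]
ft_force: [0.0, -0.2, -0.2]
grip_width: 1.002
grasp_force: 0.0
```

```bash
python3 - <<'E'
from m import *; import m
c=camera("top"); m.setup(c)
rect("card",(m.S<30)&(m.V>135)&(m.Z>.03),.051,(305,205,400,290))
rect("cardZ",(m.Z>.03),.051,(305,205,400,290))
cv2.imwrite("pics/t2.png",cv2.resize(c["color"][120:260,110:350,::-1],(800,467),interpolation=cv2.INTER_CUBIC))
wp([(.635,.033,.2,33),(.635,.033,.025,33)])
E
```

```text
card rect [640.8  30.3] size [ 61.6 112.2] long axis deg 123.1 hullc [640.9  30.4]
cardZ rect [640.8  30.3] size [ 61.6 112.2] long axis deg 123.1 hullc [640.9  30.4]
clk 12.68 pos [0.5264 0.3182 0.224 ] jaw 10.3 j7 -0.36 w 0.999 gf 0.0 tilt z [ 0.004  0.004 -1.   ]
(0.635, 0.033, 0.2, 33) delta [-0.3001  0.0557  0.0235] turn [ 0.006 -0.002 -0.396] deg 22.7
(0.635, 0.033, 0.025, 33) delta [-0.3005  0.0548  0.1985] turn [ 0.006 -0.002 -0.396] deg 22.7
```

View pics/t2.png

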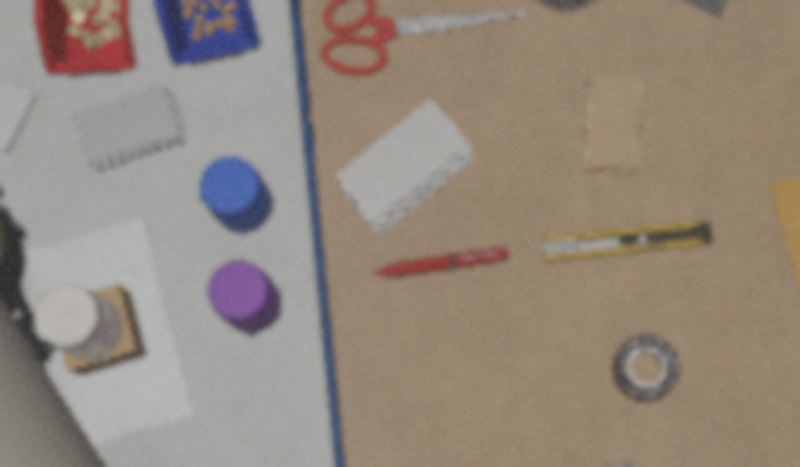

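The picture shows the jar upright on the carton at (68,318), with the carton on the mailer. The card pack at (405,165) is free. Next I'll go to the card pack.

```bash
python3 -c "
from h import *
wp([(.641,.030,.2,33.1)])"
```

```text
clk 12.68 pos [0.5264 0.3182 0.224 ] jaw 10.3 j7 -0.36 w 0.999 gf 0.0 tilt z [ 0.004  0.004 -1.   ]
(0.641, 0.03, 0.2, 33.1) delta [-0.3041  0.0611  0.0235] turn [ 0.006 -0.002 -0.398] deg 22.8
```

To row units: -0.398 rad / 4 = -0.0995.

{"name": "move_arm", "arguments": {"plan": [{"delta_pos": [-0.03,0.006,0],"turn": [0,0,-0.01],"fingers": 0},{"delta_pos": [-0.08,0.016,0],"turn": [0,0,-0.025],"fingers": 0},{"delta_pos": [-0.14,0.028,0.005],"turn": [0,0,-0.045],"fingers": 0},{"delta_pos": [-0.2,0.04,0.01],"turn": [0,0,-0.065],"fingers": 0},{"delta_pos": [-0.255,0.051,0.015],"turn": [0,0,-0.0825],"fingers": 0},{"delta_pos": [-0.29,0.058,0.02],"turn": [0,0,-0.095],"fingers": 0},{"delta_pos": [-0.304,0.061,0.023],"turn": [0,0,-0.0995],"fingers": 0},{"delta_pos": [-0.304,0.061,0.023],"turn": [0,0,-0.0995],"fingers": 0},{"delta_pos": [-0.304,0.061,0.023],"turn": [0,0,-0.0995],"fingers": 0}]}}

```text
clock: 13.8
position: [0.6392, 0.0305, 0.196]
ee_rot: [0.476, 0.879, 0.0, -0.0]
ft_force: [-0.6, 0.5, 0.0]
grip_width: 1.001
grasp_force: 0.0
```

```bash
python3 -c "
from h import *
wp([(.641,.030,.028,33.1)])"
```

```text
clk 13.8 pos [0.6392 0.0305 0.196 ] jaw 33.2 j7 0.58 w 1.001 gf 0.0 tilt z [-0.     0.001 -1.   ]
(0.641, 0.03, 0.028, 33.1) delta [-0.0016  0.0012  0.168 ] turn [-0.    -0.001  0.001] deg -0.1
```

{"name": "move_arm", "arguments": {"plan": [{"delta_pos": [-0.001,0.001,0.04],"turn": [0,0,0],"fingers": 0},{"delta_pos": [-0.001,0.001,0.09],"turn": [0,0,0],"fingers": 0},{"delta_pos": [-0.001,0.001,0.135],"turn": [0,0,0],"fingers": 0},{"delta_pos": [-0.001,0.001,0.16],"turn": [0,0,0],"fingers": 0},{"delta_pos": [-0.001,0.001,0.168],"turn": [0,0,0],"fingers": 0},{"delta_pos": [-0.001,0.001,0.168],"turn": [0,0,0],"fingers": 0},{"delta_pos": [-0.001,0.001,0.168],"turn": [0,0,0],"fingers": 0.6},{"delta_pos": [-0.001,0.001,0.168],"turn": [0,0,0],"fingers": 0.6},{"delta_pos": [-0.001,0.001,0.168],"turn": [0,0,0],"fingers": 0.6},{"delta_pos": [-0.001,0.001,0.168],"turn": [0,0,0],"fingers": 0.6},{"delta_pos": [-0.001,0.001,0.168],"turn": [0,0,0],"fingers": 0.6}], "force": 40}}

```text
clock: 15.18
position: [0.6421, 0.0294, 0.03]
ee_rot: [0.476, 0.879, 0.001, 0.001]
ft_force: [-0.3, 1.2, 7.4]
grip_width: 0.685
grasp_force: 44.2
```

```bash
python3 -c "
from h import *
wp([(.641,.030,.17,33.1),(.4746,-.3926,.17,33.1)])"
```

```text
clk 15.18 pos [0.6421 0.0294 0.03  ] jaw 33.1 j7 0.63 w 0.685 gf 44.2 tilt z [ 0.003  0.001 -1.   ]
(0.641, 0.03, 0.17, 33.1) delta [ 0.001  -0.0002 -0.14  ] turn [0.003 0.001 0.001] deg -0.0
(0.4746, -0.3926, 0.17, 33.1) delta [-0.2619 -0.3705 -0.1408] turn [0.003 0.001 0.001] deg -0.0
```

To row units: 1.35 rad / 4 = 0.3375.

{"name": "move_arm", "arguments": {"plan": [{"delta_pos": [0,0,-0.03],"turn": [0,0,0],"fingers": 0.6},{"delta_pos": [0,0,-0.08],"turn": [0,0,0],"fingers": 0.6},{"delta_pos": [-0.006,-0.009,-0.12],"turn": [0,0,0.02],"fingers": 0.6},{"delta_pos": [-0.02,-0.028,-0.14],"turn": [0,0,0.05],"fingers": 0.6},{"delta_pos": [-0.04,-0.057,-0.14],"turn": [0,0,0.09],"fingers": 0.6},{"delta_pos": [-0.063,-0.089,-0.14],"turn": [0,0,0.13],"fingers": 0.6},{"delta_pos": [-0.087,-0.123,-0.14],"turn": [0,0,0.17],"fingers": 0.6},{"delta_pos": [-0.111,-0.157,-0.14],"turn": [0,0,0.21],"fingers": 0.6},{"delta_pos": [-0.135,-0.191,-0.14],"turn": [0,0,0.25],"fingers": 0.6},{"delta_pos": [-0.159,-0.225,-0.14],"turn": [0,0,0.2875],"fingers": 0.6},{"delta_pos": [-0.18,-0.255,-0.14],"turn": [0,0,0.32],"fingers": 0.6},{"delta_pos": [-0.192,-0.272,-0.14],"turn": [0,0,0.3375],"fingers": 0.6}]}}

```text
clock: 16.68
position: [0.5167, -0.2822, 0.1684]
ee_rot: [0.922, 0.387, -0.0, -0.0]
ft_force: [0.5, 0.0, -2.6]
grip_width: 0.689
grasp_force: 44.7
```

```bash
python3 -c "
from h import *
wp([(.4732,-.3928,.17,-82.3)])"
```

```text
clk 16.68 pos [ 0.5167 -0.2822  0.1684] jaw -44.5 j7 -0.14 w 0.689 gf 44.7 tilt z [-0. -0. -1.]
(0.4732, -0.3928, 0.17, -82.3) delta [-0.1094  0.0465 -0.0016] turn [-0.    0.    0.66] deg -37.8
```

To row units: 0.66 rad / 4 = 0.165.

{"name": "move_arm", "arguments": {"plan": [{"delta_pos": [-0.03,0.013,0],"turn": [0,0,0.035],"fingers": 0.6},{"delta_pos": [-0.065,0.028,0],"turn": [0,0,0.075],"fingers": 0.6},{"delta_pos": [-0.092,0.039,0],"turn": [0,0,0.115],"fingers": 0.6},{"delta_pos": [-0.105,0.045,0],"turn": [0,0,0.145],"fingers": 0.6},{"delta_pos": [-0.109,0.0465,0],"turn": [0,0,0.165],"fingers": 0.6},{"delta_pos": [-0.109,0.0465,0],"turn": [0,0,0.165],"fingers": 0.6},{"delta_pos": [-0.109,0.0465,0],"turn": [0,0,0.165],"fingers": 0.6},{"delta_pos": [-0.109,0.0465,0],"turn": [0,0,0.165],"fingers": 0.6}]}}

```text
clock: 17.68
position: [0.4757, -0.3904, 0.1682]
ee_rot: [0.998, 0.07, 0.0, -0.0]
ft_force: [-0.7, 0.4, -2.5]
grip_width: 0.685
grasp_force: 44.7
```

```bash
python3 -c "
from h import *
wp([(.4732,-.3928,.0445,-82.3)])"
```

```text
clk 17.68 pos [ 0.4757 -0.3904  0.1682] jaw -81.9 j7 -0.51 w 0.685 gf 44.7 tilt z [ 0.  0. -1.]
(0.4732, -0.3928, 0.0445, -82.3) delta [-0.0028  0.0021  0.1237] turn [-0.    -0.     0.006] deg -0.4
```

To row units: 0.006 rad / 4 = 0.0015.

{"name": "move_arm", "arguments": {"plan": [{"delta_pos": [-0.003,0.002,0.025],"turn": [0,0,0.0015],"fingers": 0.6},{"delta_pos": [-0.003,0.002,0.065],"turn": [0,0,0.0015],"fingers": 0.6},{"delta_pos": [-0.003,0.002,0.1],"turn": [0,0,0.0015],"fingers": 0.6},{"delta_pos": [-0.003,0.002,0.115],"turn": [0,0,0.0015],"fingers": 0.6},{"delta_pos": [-0.003,0.002,0.121],"turn": [0,0,0.0015],"fingers": 0.6},{"delta_pos": [-0.003,0.002,0.1235],"turn": [0,0,0.0015],"fingers": 0.6},{"delta_pos": [-0.003,0.002,0.1235],"turn": [0,0,0.0015],"fingers": 0.6}]}}

```text
clock: 18.55
position: [0.473, -0.3937, 0.0456]
ee_rot: [0.998, 0.066, 0.001, 0.0]
ft_force: [0.0, -0.3, -2.1]
grip_width: 0.687
grasp_force: 44.6
```

```bash
python3 -c "
from h import *
wp([(.4732,-.3928,.044,-82.3)]); print(get_obs()['ft_force'])"
```

```text
clk 18.55 pos [ 0.473  -0.3937  0.0456] jaw -82.4 j7 -0.43 w 0.687 gf 44.6 tilt z [ 0.001 -0.001 -1.   ]
(0.4732, -0.3928, 0.044, -82.3) delta [ 0.0003 -0.0009  0.0016] turn [ 0.001 -0.001 -0.001] deg 0.1
[ 0.01617804 -0.26283303 -2.09084429]
```

{"name": "move_arm", "arguments": {"plan": [{"delta_pos": [0,-0.0005,0.001],"turn": [0,0,0],"fingers": 0.6},{"delta_pos": [0,-0.0005,0.0018],"turn": [0,0,0],"fingers": 0.6},{"delta_pos": [0,-0.0005,0.0018],"turn": [0,0,0],"fingers": 0.6},{"delta_pos": [0,-0.0005,0.0018],"turn": [0,0,0],"fingers": 0.3},{"delta_pos": [0,-0.0005,0.0018],"turn": [0,0,0],"fingers": 0},{"delta_pos": [0,-0.0005,0.0018],"turn": [0,0,0],"fingers": 0},{"delta_pos": [0,-0.0005,-0.03],"turn": [0,0,0],"fingers": 0},{"delta_pos": [0,-0.0005,-0.08],"turn": [0,0,0],"fingers": 0},{"delta_pos": [0,-0.0005,-0.12],"turn": [0,0,0],"fingers": 0}]}}

```text
clock: 19.68
position: [0.4725, -0.3931, 0.1666]
ee_rot: [0.998, 0.066, 0.0, 0.0]
ft_force: [0.4, -1.0, 0.5]
grip_width: 0.998
grasp_force: 0.0
```

```bash
python3 - <<'E'
from m import *; import m
c=camera("top"); m.setup(c)
rect("tagZ",(m.Z>.014),.028,(415,200,470,268))
wp([(.662,-.1648,.16,-102.8)])
print(np.round(np.nanmedian(m.W[145:165,288:298].reshape(-1,3),0),3))
E
```

```text
tagZ rect [ 660.5 -164.7] size [47.8 91.5] long axis deg 168.4 hullc [ 660.2 -164.8]
clk 19.73 pos [ 0.4738 -0.3949  0.1716] jaw -82.4 j7 -0.51 w 1.0 gf 0.0 tilt z [ 0.006 -0.004 -1.   ]
(0.662, -0.1648, 0.16, -102.8) delta [ 0.2168 -0.2034  0.0119] turn [ 0.003 -0.006  0.355] deg -20.4
[ 0.669 -0.162  0.027]
```

To row units: 0.335 rad / 4 = 0.0838.

{"name": "move_arm", "arguments": {"plan": [{"delta_pos": [0.02,-0.019,0],"turn": [0,0,0.0075],"fingers": 0},{"delta_pos": [0.06,-0.057,0],"turn": [0,0,0.025],"fingers": 0},{"delta_pos": [0.103,-0.097,0.003],"turn": [0,0,0.0425],"fingers": 0},{"delta_pos": [0.147,-0.138,0.006],"turn": [0,0,0.0625],"fingers": 0},{"delta_pos": [0.185,-0.174,0.009],"turn": [0,0,0.0775],"fingers": 0},{"delta_pos": [0.208,-0.195,0.012],"turn": [0,0,0.0838],"fingers": 0},{"delta_pos": [0.217,-0.203,0.012],"turn": [0,0,0.0838],"fingers": 0},{"delta_pos": [0.217,-0.203,0.012],"turn": [0,0,0.0838],"fingers": 0},{"delta_pos": [0.217,-0.203,0.012],"turn": [0,0,0.0838],"fingers": 0}]}}

```text
clock: 20.85
position: [0.6597, -0.1651, 0.1532]
ee_rot: [0.995, -0.102, 0.0, 0.0]
ft_force: [-0.0, 0.5, 0.4]
grip_width: 0.998
grasp_force: 0.0
```

```bash
python3 - <<'E'
from m import *; import m
c=camera("top"); m.setup(c)
wp([(.662,-.1648,.016,-101.6)])
rect("card",(m.Z>.035),.065,(490,230,650,395))
rect("cardS",(m.S<50)&(m.V>100),.065,(520,250,620,375))
rect("env",(m.S>105),.014,(500,235,640,390))
cv2.imwrite("pics/t3.png",cv2.resize(c["color"][150:265,320:440,::-1],(626,600),interpolation=cv2.INTER_CUBIC))
E
```

```text
clk 20.9 pos [ 0.6598 -0.165   0.1532] jaw -101.7 j7 -1.25 w 1.0 gf 0.0 tilt z [ 0. -0. -1.]
(0.662, -0.1648, 0.016, -101.6) delta [ 0.0021 -0.0007  0.1372] turn [ 0.    -0.    -0.002] deg 0.1
card rect [ 466.7 -389. ] size [ 66.4 112.4] long axis deg 8.0 hullc [ 466.4 -388.5]
cardS rect [ 467.2 -384.3] size [ 72.1 113.7] long axis deg 8.1 hullc [ 467.1 -384.3]
env rect [ 475.  -392.8] size [153.  252.7] long axis deg 8.0 hullc [ 474.9 -392.9]
```

View pics/t3.png

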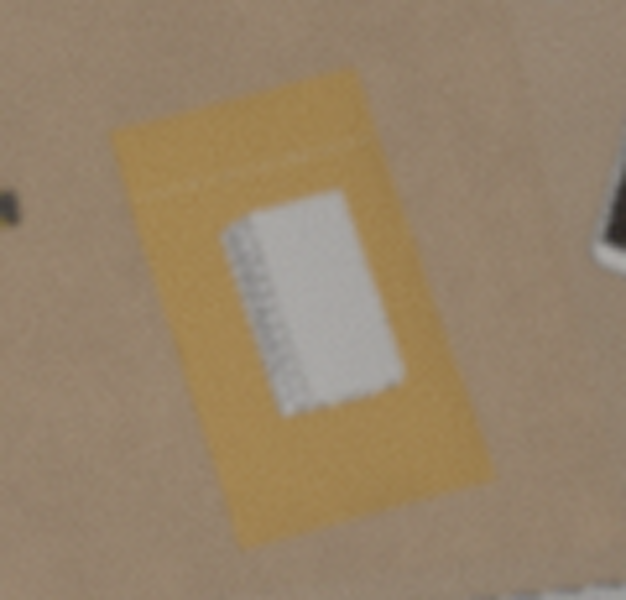

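The crop shows the card pack lying lengthwise on the envelope; its top face has corners near (250,212), (342,190), (403,378) and (325,403). I'll measure that top face precisely while grasping the tags.

{"name": "move_arm", "arguments": {"plan": [{"delta_pos": [0.002,0,0.03],"turn": [0,0,0],"fingers": 0},{"delta_pos": [0.002,0,0.075],"turn": [0,0,0],"fingers": 0},{"delta_pos": [0.002,0,0.112],"turn": [0,0,0],"fingers": 0},{"delta_pos": [0.002,0,0.13],"turn": [0,0,0],"fingers": 0},{"delta_pos": [0.002,0,0.137],"turn": [0,0,0],"fingers": 0},{"delta_pos": [0.002,0,0.137],"turn": [0,0,0],"fingers": 0},{"delta_pos": [0.002,0,0.137],"turn": [0,0,0],"fingers": 0.7},{"delta_pos": [0.002,0,0.137],"turn": [0,0,0],"fingers": 0.7},{"delta_pos": [0.002,0,0.137],"turn": [0,0,0],"fingers": 0.7},{"delta_pos": [0.002,0,0.137],"turn": [0,0,0],"fingers": 0.7},{"delta_pos": [0.002,0,0.137],"turn": [0,0,0],"fingers": 0.7}], "force": 30}}

```text
clock: 22.28
position: [0.6633, -0.1635, 0.0169]
ee_rot: [0.995, -0.101, 0.001, -0.0]
ft_force: [-1.2, 0.7, 7.4]
grip_width: 0.593
grasp_force: 32.5
```

```bash
python3 - <<'E'
from m import *; import m
c=camera("top"); m.setup(c)
for t in (140,148,156): rect("cardtop",(m.S<50)&(m.V>t),.065,(490,230,650,395))
q=np.array([[250,212],[342,190],[403,378],[325,403]])/5.217+[320,150]
ray=np.stack([(q[:,0]-c["cx"])/c["fx"],(q[:,1]-c["cy"])/c["fy"],np.ones(4)],-1)@c["R"]
o=-c["R"].T@c["t"]; X=o+ray*((.065-o[2])/ray[:,2])[:,None]; print(X.round(4),X.mean(0))
k=(m.Z>.055)&(m.Z<.08); k[:160]=0;k[:,:330]=0;k[250:]=0;k[:,430:]=0
P=m.W[k]; print(len(P),np.median(P[:,2])); print(cv2.minAreaRect((P[:,:2]*1000).astype(np.float32)))
wp([(.4743,-.3928,.16,-82.1)])
E
```

```text
cardtop rect [ 466.6 -384.4] size [ 72.1 113.5] long axis deg 8.1 hullc [ 466.6 -384.4]
cardtop rect [ 466.7 -384.5] size [ 71.8 113.9] long axis deg 7.4 hullc [ 466.2 -385.2]
cardtop rect [ 466.8 -384.6] size [ 71.5 113.9] long axis deg 7.4 hullc [ 465.2 -387.7]
[[ 0.5202 -0.3604  0.065 ]
 [ 0.5263 -0.4141  0.065 ]
 [ 0.4172 -0.4274  0.065 ]
 [ 0.4088 -0.382   0.065 ]] [ 0.46813351 -0.39598625  0.065     ]
776 0.0645172643546699
((467.8265075683594, -393.2183532714844), (112.05149841308594, 58.681427001953125), 7.5401291847229)
clk 22.32 pos [ 0.6633 -0.1634  0.0169] jaw -101.6 j7 -1.19 w 0.589 gf 32.5 tilt z [ 0.001 -0.    -1.   ]
(0.4743, -0.3928, 0.16, -82.1) delta [-0.1389  0.2626 -0.1434] turn [-0.    -0.001 -0.34 ] deg 19.5
```

```bash
python3 - <<'E'
from m import *; import m
for n in ("top","scene"):
    c=camera(n); m.setup(c); X,Y,Z=np.nan_to_num(np.moveaxis(m.W,-1,0),nan=-9)
    box=(X>.37)&(X<.58)&(Y>-.49)&(Y<-.29)
    k=box&(abs(Z-.065)<.012); print(n,k.sum(),np.median(Z[k]))
    mk=cv2.morphologyEx(k.astype(np.uint8),cv2.MORPH_OPEN,np.ones((3,3)))>0
    print(cv2.minAreaRect((np.stack([X[mk],Y[mk]],-1)*1000).astype(np.float32)), np.median(X[mk]),np.median(Y[mk]))
    big=(X>.25)&(X<.7)&(Y>-.56)&(Y<-.22)
    e=big&(m.S>105); ys,xs=np.nonzero(e); rect("env",e,.014,(xs.min()*1.5-3,ys.min()*1.5-3,xs.max()*1.5+3,ys.max()*1.5+3))
    # tag pack before lift and carton: top points
    for nm,b,z0 in (("carton",(X>.46)&(X<.6)&(Y>.25)&(Y<.38),.059),("lid",(X>.46)&(X<.6)&(Y>.25)&(Y<.38),.134),("bluelid",(X>.58)&(X<.68)&(Y>.14)&(Y<.23),.078)):
        k=b&(abs(Z-z0)<.01)
        if k.sum()>20: print(nm,k.sum(),np.median(Z[k]),cv2.minAreaRect((np.stack([X[k],Y[k]],-1)*1000).astype(np.float32)))
cv2.imwrite("pics/s3.png",cv2.resize(c["color"][200:320,270:390,::-1],(600,600),interpolation=cv2.INTER_CUBIC))
E
```

```text
top 791 0.06437064327698389
((467.8085632324219, -393.0604553222656), (112.62965393066406, 59.07889175415039), 7.7385077476501465) 0.4659409706481754 -0.3911907558702242
env rect [ 474.3 -392.6] size [152.7 252.5] long axis deg 7.7 hullc [ 474.6 -392.7]
carton 153 0.05894096041324926 ((524.1087646484375, 316.9279479980469), (61.91434097290039, 62.31532669067383), 9.67463493347168)
lid 304 0.1337850643721059 ((522.5322875976562, 317.1436462402344), (50.18452072143555, 52.88124465942383), 87.72744750976562)
bluelid 265 0.0779026891527056 ((631.9861450195312, 185.865966796875), (53.02500534057617, 49.67918014526367), 37.47614288330078)
scene 542 0.0642797205893457
((472.044921875, -394.34613037109375), (113.822509765625, 58.4049186706543), 7.340529918670654) 0.4645569886575152 -0.3978436284545312
env rect [ 471.9 -401.4] size [159.8 263.9] long axis deg 7.8 hullc [ 471.6 -401.5]
carton 110 0.057548770919415806 ((526.7130126953125, 315.8710632324219), (63.8620491027832, 66.9078369140625), 9.556992530822754)
lid 108 0.13138387884292252 ((526.3062744140625, 315.48193359375), (51.26161193847656, 48.893638610839844), 46.48603820800781)
bluelid 111 0.0763942225289562 ((634.5306396484375, 182.76007080078125), (49.48352813720703, 50.33354568481445), 44.53922653198242)
```

View pics/s3.png

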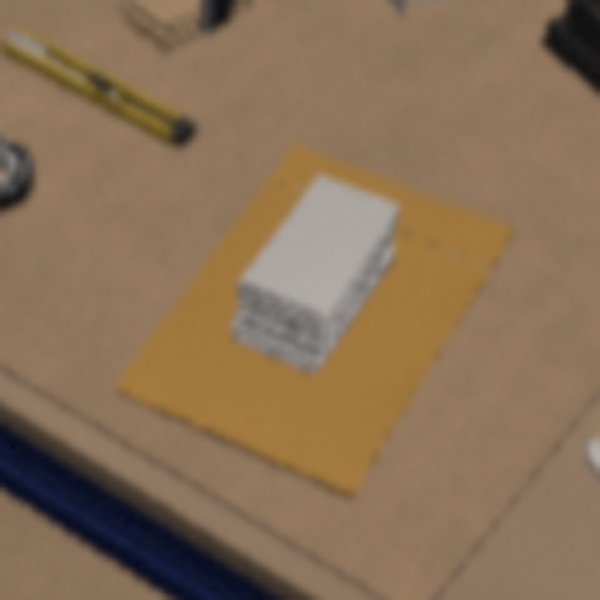

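The scene crop shows the card pack square on the envelope. The envelope corners are at about (298,145), (512,230), (352,495) and (118,388). I'll cross-check the offset between the two.

```bash
python3 - <<'E'
from m import *; import m
c=camera("scene"); m.C=c
def cast(q,z):
    q=np.array(q,float)/5+[270,200]
    ray=np.stack([(q[:,0]-c["cx"])/c["fx"],(q[:,1]-c["cy"])/c["fy"],np.ones(len(q))],-1)@c["R"]
    o=-c["R"].T@c["t"]; X=o+ray*((z-o[2])/ray[:,2])[:,None]; return X[:,:2]*1000
for q,z in (([[298,145],[512,230],[352,495],[118,388]],.014),([[322,175],[400,208],[322,318],[240,285]],.065)):
    X=cast(q,z); print(X.round(1).tolist(),X.mean(0))
E
```

```text
[[585.8, -312.4], [605.9, -461.2], [356.2, -496.7], [335.8, -347.2]] [ 470.9085773  -404.36544848]
[[521.2, -365.7], [526.9, -418.5], [417.3, -431.6], [408.8, -379.9]] [ 468.53933857 -398.90927163]
```

```bash
python3 -c "
from h import *
wp([(.4703,-.3935,.16,-82.2)])"
```

```text
clk 22.48 pos [ 0.6633 -0.1635  0.0169] jaw -101.6 j7 -1.19 w 0.592 gf 32.5 tilt z [ 0.001 -0.    -1.   ]
(0.4703, -0.3935, 0.16, -82.2) delta [-0.1427  0.264  -0.1434] turn [ 0.    -0.001 -0.338] deg 19.4
```

To row units: -0.338 rad / 4 = -0.0845.

{"name": "move_arm", "arguments": {"plan": [{"delta_pos": [0,0,-0.03],"turn": [0,0,0],"fingers": 0.7},{"delta_pos": [0,0,-0.08],"turn": [0,0,0],"fingers": 0.7},{"delta_pos": [-0.006,0.011,-0.125],"turn": [0,0,-0.0025],"fingers": 0.7},{"delta_pos": [-0.02,0.037,-0.143],"turn": [0,0,-0.0125],"fingers": 0.7},{"delta_pos": [-0.042,0.078,-0.143],"turn": [0,0,-0.025],"fingers": 0.7},{"delta_pos": [-0.066,0.122,-0.143],"turn": [0,0,-0.04],"fingers": 0.7},{"delta_pos": [-0.09,0.167,-0.143],"turn": [0,0,-0.0525],"fingers": 0.7},{"delta_pos": [-0.112,0.207,-0.143],"turn": [0,0,-0.0675],"fingers": 0.7},{"delta_pos": [-0.13,0.24,-0.143],"turn": [0,0,-0.0775],"fingers": 0.7},{"delta_pos": [-0.14,0.258,-0.143],"turn": [0,0,-0.0825],"fingers": 0.7},{"delta_pos": [-0.143,0.264,-0.143],"turn": [0,0,-0.0845],"fingers": 0.7},{"delta_pos": [-0.143,0.264,-0.143],"turn": [0,0,-0.0845],"fingers": 0.7}]}}

```text
clock: 23.98
position: [0.4699, -0.3929, 0.1587]
ee_rot: [0.998, 0.068, 0.0, -0.0]
ft_force: [-0.6, -0.9, -0.6]
grip_width: 0.594
grasp_force: 31.8
```

```bash
python3 -c "
from h import *
wp([(.4703,-.3935,.0825,-82.2)])"
```

```text
clk 23.98 pos [ 0.4699 -0.3929  0.1587] jaw -82.2 j7 -0.5 w 0.594 gf 31.8 tilt z [ 0.  0. -1.]
(0.4703, -0.3935, 0.0825, -82.2) delta [0.0003 0.0007 0.0762] turn [-0. -0. -0.] deg 0.0
```

{"name": "move_arm", "arguments": {"plan": [{"delta_pos": [0,0,0.025],"turn": [0,0,0],"fingers": 0.7},{"delta_pos": [0,0,0.055],"turn": [0,0,0],"fingers": 0.7},{"delta_pos": [0,0,0.07],"turn": [0,0,0],"fingers": 0.7},{"delta_pos": [0,0,0.0755],"turn": [0,0,0],"fingers": 0.7},{"delta_pos": [0,0,0.0755],"turn": [0,0,0],"fingers": 0.7},{"delta_pos": [0,0,0.0755],"turn": [0,0,0],"fingers": 0.7}]}}

```text
clock: 24.72
position: [0.47, -0.3936, 0.0842]
ee_rot: [0.998, 0.068, 0.001, 0.0]
ft_force: [-0.5, 0.2, -1.5]
grip_width: 0.592
grasp_force: 31.8
```

```bash
python3 -c "
from h import *
wp([(.4703,-.3935,.082,-82.2)]); print(get_obs()['ft_force'])"
```

```text
clk 24.73 pos [ 0.47   -0.3936  0.0842] jaw -82.2 j7 -0.45 w 0.592 gf 31.8 tilt z [ 0.001 -0.001 -1.   ]
(0.4703, -0.3935, 0.082, -82.2) delta [ 0.0003 -0.      0.0022] turn [ 0.001 -0.001 -0.   ] deg 0.0
[-0.46527934  0.2443414  -1.53850006]
```

{"name": "move_arm", "arguments": {"plan": [{"delta_pos": [0,0,0.001],"turn": [0,0,0],"fingers": 0.7},{"delta_pos": [0,0,0.002],"turn": [0,0,0],"fingers": 0.7},{"delta_pos": [0,0,0.0022],"turn": [0,0,0],"fingers": 0.7},{"delta_pos": [0,0,0.0022],"turn": [0,0,0],"fingers": 0.7},{"delta_pos": [0,0,0.0022],"turn": [0,0,0],"fingers": 0.35},{"delta_pos": [0,0,0.0022],"turn": [0,0,0],"fingers": 0.0},{"delta_pos": [0,0,0.0022],"turn": [0,0,0],"fingers": 0},{"delta_pos": [0,0,-0.025],"turn": [0,0,0],"fingers": 0},{"delta_pos": [0,0,-0.065],"turn": [0,0,0],"fingers": 0},{"delta_pos": [0,0,-0.085],"turn": [0,0,0],"fingers": 0},{"delta_pos": [0,0,-0.085],"turn": [0,0,0],"fingers": 0}]}}

```text
clock: 26.1
position: [0.4701, -0.3936, 0.1692]
ee_rot: [0.998, 0.068, 0.001, 0.0]
ft_force: [1.0, -0.8, -0.5]
grip_width: 1.002
grasp_force: 0.0
```

```bash
python3 -c "
from h import *
wp([(.435,-.162,.15,-60),(.435,-.162,.013,-60)])"
```

```text
clk 26.1 pos [ 0.4701 -0.3936  0.1692] jaw -82.2 j7 -0.51 w 1.002 gf 0.0 tilt z [ 0.002 -0.001 -1.   ]
(0.435, -0.162, 0.15, -60) delta [-0.0034 -0.2342  0.019 ] turn [ 0.001 -0.002 -0.388] deg 22.2
(0.435, -0.162, 0.013, -60) delta [-0.0037 -0.2344  0.156 ] turn [ 0.001 -0.002 -0.388] deg 22.2
```

{"name": "move_arm", "arguments": {"plan": [{"delta_pos": [0,-0.03,0],"turn": [0,0,0],"fingers": 0},{"delta_pos": [-0.001,-0.08,0.005],"turn": [0,0,0],"fingers": 0},{"delta_pos": [-0.002,-0.135,0.01],"turn": [0,0,0],"fingers": 0},{"delta_pos": [-0.003,-0.185,0.015],"turn": [0,0,0],"fingers": 0},{"delta_pos": [-0.003,-0.22,0.019],"turn": [0,0,0],"fingers": 0},{"delta_pos": [-0.003,-0.234,0.019],"turn": [0,0,0],"fingers": 0},{"delta_pos": [-0.003,-0.234,0.019],"turn": [0,0,0],"fingers": 0},{"delta_pos": [-0.003,-0.234,0.019],"turn": [0,0,0],"fingers": 0}]}}

```text
clock: 27.1
position: [0.4347, -0.1624, 0.149]
ee_rot: [0.998, 0.068, -0.0, 0.0]
ft_force: [1.1, -0.8, -0.0]
grip_width: 1.003
grasp_force: 0.0
```

```bash
python3 - <<'E'
from m import *; import m
wp([(.435,-.162,.013,-82.2)])
for n in ("top","scene"):
    c=camera(n); m.setup(c); X,Y,Z=np.nan_to_num(np.moveaxis(m.W,-1,0),nan=-9)
    box=(X>.37)&(X<.58)&(Y>-.49)&(Y<-.29)
    for z0,tol in ((.093,.010),(.065,.01)):
        mk=cv2.morphologyEx((box&(abs(Z-z0)<tol)).astype(np.uint8),cv2.MORPH_OPEN,np.ones((2,2)))>0
        P=(np.stack([X[mk],Y[mk]],-1)*1000).astype(np.float32)
        if len(P)>20: print(n,z0,len(P),np.median(Z[mk]).round(4),cv2.minAreaRect(P))
    cv2.imwrite(f"pics/{n}4.png",cv2.resize(c["color"][(150 if n=="top" else 200):,(320 if n=="top" else 270):,::-1][:115,:120],(626,600),interpolation=cv2.INTER_CUBIC))
E
```

```text
clk 27.1 pos [ 0.4347 -0.1624  0.149 ] jaw -82.3 j7 -1.12 w 1.003 gf 0.0 tilt z [-0. -0. -1.]
(0.435, -0.162, 0.013, -82.2) delta [ 0.0004 -0.0004  0.136 ] turn [ 0.     0.    -0.001] deg 0.1
top 0.093 519 0.0922 ((472.50970458984375, -407.9605712890625), (93.71992492675781, 78.15168762207031), 6.959534645080566)
top 0.065 242 0.0644 ((466.2698974609375, -403.63873291015625), (110.03202819824219, 77.2062759399414), 8.818848609924316)
scene 0.093 358 0.0915 ((507.94384765625, -394.20849609375), (154.37440490722656, 44.69673156738281), 6.0559539794921875)
scene 0.065 225 0.0623 ((496.1012878417969, -396.824951171875), (161.4356689453125, 51.584232330322266), 5.47913122177124)
```

View pics/top4.png

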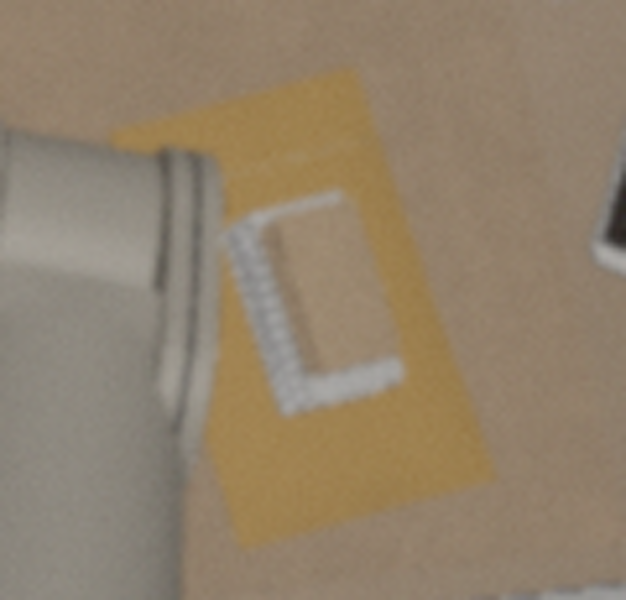

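View pics/scene4.png

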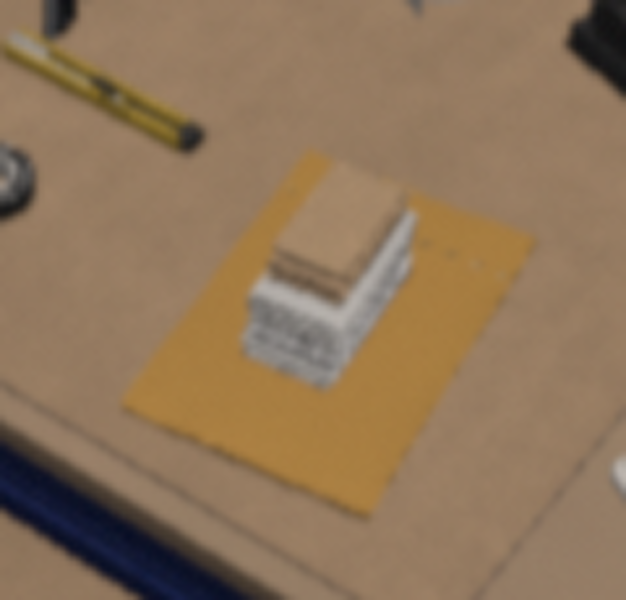

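Both views show the tags lying lengthwise on the card pack, at top crop (335,280) and scene crop (340,225), with a white margin at both ends. Masking the arm out to check the centring, then I'll grasp the tape.

{"name": "move_arm", "arguments": {"plan": [{"delta_pos": [0,0,0.03],"turn": [0,0,0],"fingers": 0},{"delta_pos": [0,0,0.075],"turn": [0,0,0],"fingers": 0},{"delta_pos": [0,0,0.112],"turn": [0,0,0],"fingers": 0},{"delta_pos": [0,0,0.129],"turn": [0,0,0],"fingers": 0},{"delta_pos": [0,0,0.135],"turn": [0,0,0],"fingers": 0},{"delta_pos": [0,0,0.135],"turn": [0,0,0],"fingers": 0},{"delta_pos": [0,0,0.135],"turn": [0,0,0],"fingers": 0.6},{"delta_pos": [0,0,0.135],"turn": [0,0,0],"fingers": 0.6},{"delta_pos": [0,0,0.135],"turn": [0,0,0],"fingers": 0.6},{"delta_pos": [0,0,0.135],"turn": [0,0,0],"fingers": 0.6},{"delta_pos": [0,0,0.135],"turn": [0,0,0],"fingers": 0.6}], "force": 25}}

```text
clock: 28.58
position: [0.4356, -0.1619, 0.0152]
ee_rot: [0.998, 0.068, 0.001, -0.0]
ft_force: [-1.9, 0.8, 7.3]
grip_width: 0.686
grasp_force: 25.3
```

```bash
python3 - <<'E'
from m import *; import m
for n in ("top","scene"):
    c=camera(n); m.setup(c); X,Y,Z=np.nan_to_num(np.moveaxis(m.W,-1,0),nan=-9)
    box=(X>.38)&(X<.56)&(Y>-.46)&(Y<-.345)
    for nm,k in (("tag",box&(abs(Z-.093)<.011)&(m.S>48)),("card",box&(abs(Z-.065)<.012)&(m.S<42))):
        l,lab,st,_=cv2.connectedComponentsWithStats(k.astype(np.uint8)); i=1+np.argmax(st[1:,4]); mk=lab==i
        P=(np.stack([X[mk],Y[mk]],-1)*1000).astype(np.float32)
        print(n,nm,len(P),np.median(Z[mk]).round(4),cv2.minAreaRect(P),P.min(0),P.max(0))
wp([(.435,-.162,.15,-82.2),(.471,-.3933,.17,-82.2)])
E
```

```text
top tag 515 0.0923 ((471.3206787109375, -393.177978515625), (88.4835433959961, 48.61915588378906), 6.30203104019165) [ 425.97913 -420.2485 ] [ 516.71155 -365.33466]
top card 189 0.0637 ((459.82476806640625, -375.3958740234375), (117.68620300292969, 52.360137939453125), 30.02787208557129) [ 410.51993 -425.86038] [ 520.14233 -357.542  ]
scene tag 366 0.0916 ((475.2584533691406, -394.300048828125), (90.70155334472656, 49.51947021484375), 7.3659844398498535) [ 428.86398 -422.20654] [ 523.1614  -366.07416]
scene card 192 0.0633 ((461.0549621582031, -416.80267333984375), (48.7519416809082, 114.19638061523438), 69.8031234741211) [ 413.17883 -429.61874] [ 522.89844 -376.65918]
clk 28.68 pos [ 0.4356 -0.1618  0.0152] jaw -82.2 j7 -0.84 w 0.687 gf 25.3 tilt z [ 0.002  0.    -1.   ]
(0.435, -0.162, 0.15, -82.2) delta [-0.0004  0.     -0.1348] turn [-0.    -0.002 -0.   ] deg 0.0
(0.471, -0.3933, 0.17, -82.2) delta [ 0.004   0.2341 -0.1549] turn [-0.    -0.002 -0.   ] deg 0.0
```

{"name": "move_arm", "arguments": {"plan": [{"delta_pos": [0,0,-0.03],"turn": [0,0,0],"fingers": 0.6},{"delta_pos": [0,0,-0.08],"turn": [0,0,0],"fingers": 0.6},{"delta_pos": [0,0,-0.13],"turn": [0,0,0],"fingers": 0.6},{"delta_pos": [0,0.015,-0.155],"turn": [0,0,0],"fingers": 0.6},{"delta_pos": [0.001,0.05,-0.155],"turn": [0,0,0],"fingers": 0.6},{"delta_pos": [0.002,0.095,-0.155],"turn": [0,0,0],"fingers": 0.6},{"delta_pos": [0.003,0.14,-0.155],"turn": [0,0,0],"fingers": 0.6},{"delta_pos": [0.004,0.185,-0.155],"turn": [0,0,0],"fingers": 0.6},{"delta_pos": [0.005,0.218,-0.155],"turn": [0,0,0],"fingers": 0.6},{"delta_pos": [0.0055,0.234,-0.155],"turn": [0,0,0],"fingers": 0.6},{"delta_pos": [0.0055,0.234,-0.155],"turn": [0,0,0],"fingers": 0.6},{"delta_pos": [0.0055,0.234,-0.155],"turn": [0,0,0],"fingers": 0.6}]}}

```text
clock: 30.18
position: [0.4722, -0.3921, 0.1694]
ee_rot: [0.998, 0.068, 0.0, -0.0]
ft_force: [-1.0, 0.7, -0.7]
grip_width: 0.685
grasp_force: 27.8
```

```bash
python3 -c "
from h import *
wp([(.4725,-.3934,.109,-82.2)])"
```

```text
clk 30.18 pos [ 0.4722 -0.3921  0.1694] jaw -82.2 j7 -0.47 w 0.685 gf 27.8 tilt z [ 0.     0.001 -1.   ]
(0.4725, -0.3934, 0.109, -82.2) delta [0.0001 0.0014 0.0604] turn [-0.001 -0.     0.   ] deg -0.0
```

{"name": "move_arm", "arguments": {"plan": [{"delta_pos": [0,0.0005,0.02],"turn": [0,0,0],"fingers": 0.6},{"delta_pos": [0,0.0005,0.045],"turn": [0,0,0],"fingers": 0.6},{"delta_pos": [0,0.0005,0.057],"turn": [0,0,0],"fingers": 0.6},{"delta_pos": [0,0.0005,0.0605],"turn": [0,0,0],"fingers": 0.6},{"delta_pos": [0,0.0005,0.0605],"turn": [0,0,0],"fingers": 0.6},{"delta_pos": [0,0.0005,0.0605],"turn": [0,0,0],"fingers": 0.6}]}}

```text
clock: 30.92
position: [0.4723, -0.3935, 0.1091]
ee_rot: [0.998, 0.068, 0.0, 0.0]
ft_force: [-0.6, -0.1, 0.1]
grip_width: 0.685
grasp_force: 27.8
```

```bash
python3 -c "
from h import *
wp([(.4725,-.3934,.1082,-82.2)]); print(get_obs()['ft_force'])"
```

```text
clk 30.93 pos [ 0.4723 -0.3935  0.1091] jaw -82.2 j7 -0.43 w 0.685 gf 27.8 tilt z [ 0.001 -0.    -1.   ]
(0.4725, -0.3934, 0.1082, -82.2) delta [ 0.0002 -0.0001  0.0009] turn [ 0.    -0.001 -0.   ] deg 0.0
[-0.55472562 -0.1041764   0.148943  ]
```

Lower to contact, release, lift and back away.

{"name": "move_arm", "arguments": {"plan": [{"delta_pos": [0,0,0.001],"turn": [0,0,0],"fingers": 0.6},{"delta_pos": [0,0,0.001],"turn": [0,0,0],"fingers": 0.6},{"delta_pos": [0,0,0.001],"turn": [0,0,0],"fingers": 0.3},{"delta_pos": [0,0,0.001],"turn": [0,0,0],"fingers": 0},{"delta_pos": [0,0,0.001],"turn": [0,0,0],"fingers": 0},{"delta_pos": [0,0,-0.025],"turn": [0,0,0],"fingers": 0},{"delta_pos": [0,0,-0.07],"turn": [0,0,0],"fingers": 0},{"delta_pos": [0,-0.03,-0.11],"turn": [0,0,0],"fingers": 0},{"delta_pos": [0,-0.08,-0.13],"turn": [0,0,0],"fingers": 0},{"delta_pos": [0,-0.14,-0.13],"turn": [0,0,0],"fingers": 0},{"delta_pos": [0,-0.2,-0.13],"turn": [0,0,0],"fingers": 0},{"delta_pos": [0,-0.26,-0.13],"turn": [0,0,0],"fingers": 0}]}}

```text
clock: 32.42
position: [0.4395, -0.1568, 0.2389]
ee_rot: [0.998, 0.067, -0.001, -0.0]
ft_force: [0.3, 0.9, 0.2]
grip_width: 1.0
grasp_force: 0.0
```

{"name": "move_arm", "arguments": {"plan": [{"delta_pos": [0,-0.06,0],"turn": [0,0,0],"fingers": 0},{"delta_pos": [0,-0.1,0],"turn": [0,0,0],"fingers": 0},{"delta_pos": [0,-0.12,0],"turn": [0,0,0],"fingers": 0},{"delta_pos": [0,-0.12,0],"turn": [0,0,0],"fingers": 0}]}}

```text
clock: 32.92
position: [0.4235, -0.0379, 0.2394]
ee_rot: [0.998, 0.069, -0.001, -0.001]
ft_force: [0.8, -0.0, 0.6]
grip_width: 1.0
grasp_force: 0.0
```

```bash
python3 - <<'E'
from m import *; import m
for n in ("top","scene"):
    c=camera(n); m.setup(c); X,Y,Z=np.nan_to_num(np.moveaxis(m.W,-1,0),nan=-9)
    bA=(X>.38)&(X<.56)&(Y>-.47)&(Y<-.33); bB=(X>.46)&(X<.6)&(Y>.25)&(Y<.38)
    for nm,k in (("tape",bA&(abs(Z-.111)<.009)),("tag",bA&(abs(Z-.093)<.008)&(m.S>48)),("card",bA&(abs(Z-.065)<.012)&(m.S<42)),("carton",bB&(abs(Z-.059)<.01)),("lid",bB&(abs(Z-.134)<.01))):
        l,lab,st,_=cv2.connectedComponentsWithStats(k.astype(np.uint8)); i=1+np.argmax(st[1:,4]); mk=lab==i
        P=(np.stack([X[mk],Y[mk]],-1)*1000).astype(np.float32)
        print(n,nm,len(P),np.median(Z[mk]).round(4),np.round(np.concatenate([np.atleast_1d(v) for v in cv2.minAreaRect(P)]),1))
    cv2.imwrite(f"pics/{n}5.png",cv2.resize(c["color"][...,::-1][100:370],(768,405),interpolation=cv2.INTER_CUBIC))
print(get_obs()["clock"])
E
```

```text
top tape 292 0.1099 [ 469.6 -392.5   58.4   58.8   35.2]
top tag 111 0.0925 [ 438.8 -390.    58.6   29.4   77.7]
top card 193 0.0639 [ 460.6 -376.1  117.6   53.    29.1]
top carton 153 0.0589 [524.1 317.2  62.5  62.4   9.4]
top lid 303 0.134 [522.2 317.1  50.8  50.9  39.8]
scene tape 226 0.1091 [ 474.  -394.3   59.8   56.7   32.1]
scene tag 122 0.0917 [ 446.3 -401.7   32.9   59.6   23. ]
scene card 188 0.0639 [ 460.8 -417.3   49.2  112.9   69.2]
scene carton 116 0.0574 [519.9 301.7  50.3  81.9  61.5]
scene lid 105 0.1319 [526.5 315.4  48.1  48.7  45.8]
33.025
```

View pics/top5.png

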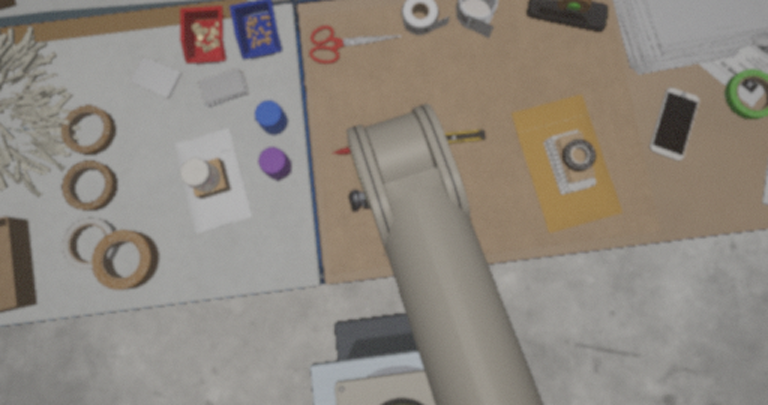

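View pics/scene5.png

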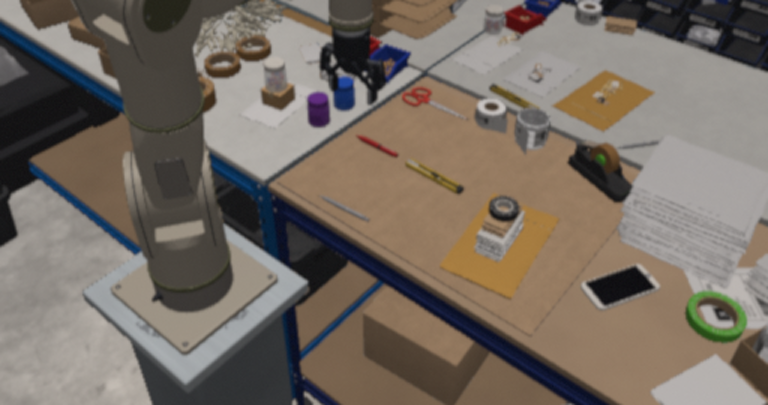

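Both stacks stand free: tape on tags on card pack on the envelope, at top (578,155), and the jar upright on the carton on the mailer, at (200,175). Every measured offset is within a few millimetres, and the clock reads 33 s, so I'm handing in.

```bash
python3 -c "
from workcell import hand_in
print(hand_in())"
```

```text
the job is handed in; nothing more can be done
None
```

Both stacks are built, standing free with the jar upright, and the job is handed in at about 33 s; layers are centred to within about 4 mm, though the cameras disagreed by a few mm, so the card pack may sit about 5 mm (up to 7) off the envelope's middle.

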